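# Refit the knob of the kiln's gas tap and hold the pilot in

### The job

On the blue gas control box of the kiln one tap is bare: put the loose steel bezel ring over its D-shaped spindle so that it lies flat on the tap's flange, then turn the loose black knob so that the flat in its bore matches the flat of the spindle and push it fully home. Keep pressing so that the knob pushes the spindle all the way in, as one does to hold the pilot flame, and finish while the gripper is still holding it pressed in. Leave the turtle dish, the vase and the glaze jar where they stand.

Things in the scene. Friction and masses are not known exactly. Their poses are not given: they have to be found in the camera images.
- console: blue sheet-steel gas control box, aluminium top, 180 x 320 x 60 high, fixed; origin at the centre of its underside, top at z = 60. The bare tap stands at its x = -30, y = 0. On top at y = -108 (x = -30) another tap, complete with bezel and knob, 46 high, part of the box; at y = 108 (x = 0) a brass pressure gauge 66 wide, 14 high
- tap: the bare tap's fixed flange on the box's top: a dark disc 38 in diameter, 2 thick; origin on the tap's axis at the box's top surface, z up. Its x points to the side of the spindle's flat, where a yellow paint mark (10 x 6) is on the flange; the angle differs every time
- spindle_tip (a point): centre of the spindle's top end, 36 above the box's top when not pressed; z up. The spindle is a vertical steel rod 10 in diameter with one flat along its length, 1.5 from the axis (6.5 across), facing this point's +x; the edge of its end is chamfered by 0.7 over the last 2. It does not turn, it only slides down when pressed
- tap_spindle (a joint): how far the spindle is pressed in, in m: 0 free, 0.0045 all the way in at a firm stop. A spring pushes it out: about 6 N to start it, 10 N all the way in
- bezel: loose flat steel ring (bezel), outer diameter 52, hole 15, 8 thick, 45 g; origin at the centre of its underside, z up. Lies flat on the bench left or right of the box; its turn does not matter
- knob: loose round black die-cast knob, upright on the bench beside the box, 28 high, 130 g: skirt 43 in diameter up to z = 5, then a fluted grip 36 in diameter. Origin at the centre of its underside. D-shaped bore in the underside: 11 in diameter, flat 2 from the axis on the +x side, 18 deep, first 2 widened to 15. White pointer line on top and side towards +x, the side of the bore's flat
- knob_seat (a point): the closed end of the knob's bore, on its axis, 18 above its underside; it meets the spindle's tip when the knob is fully home. The underside is then 18 above the box's top, 8 above the seated bezel; axes as the knob's
- turtle_dish: brown glazed turtle-shaped dish, about 110 long, 85 wide, 27 high, origin at the centre of its underside; a bystander
- vase: small terracotta vase with a cream band, 81 in diameter, 122 high, origin at the centre of its underside; a bystander
- glaze_jar: amber glaze jar with white lid, 62 in diameter, 85 high, origin at the centre of its underside; a bystander

How it is judged:
By the outcome, as a careful person would: the job done as asked, in the order asked, and still so for the second after the job is handed in, while the arm keeps its last pose, push and grip.
It also fails if it takes over 67 s, if anything falls off the work surface, if the arm or the gripper's body presses on something with over 40 N, if the wrist force passes 120 N, or if a joint passes its speed limit or range.

### The arm

A 6-joint arm with a two-finger parallel gripper is mounted at the origin on the work surface. World frame = base frame: x ahead of the robot, y to its left, z up, the work surface at z = 0. Lengths are in m, angles in degrees, forces in N, time in s.
With the tool pointing down it reaches from about 0.4 to 0.825 m from the base axis. Payload 7 kg.
Tool frame: the origin (TCP) lies midway between the tips of the shut fingers; the grasp point (between the pads) lies 19 mm behind it (hold_point_z is the distance from the TCP to the grasp point, in m); z points along the fingers, y is the line along which they close (so a half turn about z gives the same grasp; the last joint's range is limited). The gripper opens to 88 mm and grips with 3 to 60 N. Pads are 19 mm wide; open, the fingers measure 130 mm over their backs; the gripper's body (78 mm by 193 mm) begins 47 mm behind the grasp point.
Start: joints at [-49.269, 20.546, 0.682, 0, -70.136, -16.507], TCP at [0.277, -0.616, 0.227] pointing down, gripper open.
Joint ranges: [-176.03, 176.03], [-82.01, 121.73], [-58.28, 71.71], [-173.87, 95.51], [-174.79, -0.11], [-173.66, 173.66]. Speed limits (degrees/s): [136.94, 136.94, 172.46, 180, 180, 180].

### API

Orientations are given as [roll, pitch, yaw] about the fixed x, y, z axes, in that order (R = Rz(yaw) Ry(pitch) Rx(roll)).
In Python, from plant import get_state, capture, close_job, hold_point_z gives the robot as it stands.
- The arm moves only by the shell command python3 -m inch 'ROWS' [FORCE]. ROWS is text: rows parted by semicolons, each of 5 numbers parted by spaces: the shift along the tool's x, y, z normalised to -1 to 1, where 1 is 0.15 m, then the turn about the tool's z normalised to -1 to 1, where 1 is 360 degrees, then the opening, from 0 (shut) to 1 (fully open). In form: tx ty tz spin grip; .... A call has exactly 8 rows; each row shifts and turns the commanded pose from where the row before left it, along the tool's axes as they then stand; what a row does not reach is not made up. A row lasts 1/8 s, in which the tool goes at most 62.5 mm and 10.7 degrees, less where a joint would pass 70% of its speed; a pose out of reach is approached as far as the arm can. A call with a number of a shift or a turn outside -1 to 1 is refused whole. A call with a gripper value outside its range is refused whole. The fingers move at their own pace and stop on an object; FORCE is the grip in N (left out, the last holds). Time passes only in rows, so rows that do not move let the fingers close, or fill a call up. It gives the time, the measured TCP pose, the force, the opening and the grip force at its end, in the units of the state.
- get_state(): the state, without advancing time (a new reading comes with each control period).
- capture(name): name is "side" or "top" or "wrist"; returns a dict with "color" (420x560x3 uint8, blue, green, red), "mtx" (3x3 intrinsics, pixels), "R" (3x3) and "t" (3): a world point X has camera coordinates R X + t. Camera axes: x right, y down, z forward; pixel columns grow to the right and rows downward; lengths in m; the calibration is good to about 2 mm. A picture is of the moment at which its call begins. There is no depth.
- close_job(): hands the job in; it is judged then, once.
The state is a dict: "time_s": time; "joints": joint angles; "qd": joint speeds; "joint_torque": joint torques, N m; "tcp_pos": TCP position; "eef_rot": TCP orientation; "contact_force": force on the tool from outside, world axes, zero at the start; "moment": the same for the moment, N m; "gripper_width": finger opening in m; "gripper_force": force on a finger pad.
Only numpy, scipy, OpenCV 4.12 (cv2) and the standard library are available. Lean on these libraries where they do the work, as an engineer would, in place of code of your own. Each camera call takes 0.05 s, during which the arm holds its last target. There are 200 camera calls.

## Working session

There is one attempt and no reset: what is moved stays moved. The work goes in short steps, Python scripts to look and compute and a shell command to move; the robot and the scene stay as the last step left them, time stands still between calls to the robot, and variables do not carry over. Pictures are saved under pics/ and viewed, at most 10 in all, crops included, and the job is handed in when it is done.

```bash
mkdir -p pics; ls; python3 - <<'E'
from plant import *
import cv2, numpy as np
print(get_state(), hold_point_z)
for n in ("side","top","wrist"):
    c=capture(n); cv2.imwrite(f"pics/{n}0.png",c["color"]); np.savez(f"{n}0.npz",**c)
    print(n,c["mtx"].tolist(),(-c["R"].T@c["t"]).round(3),c["R"].round(2).tolist())
a=cv2.imread("pics/side0.png");b=cv2.imread("pics/top0.png")
E
```

```text
pics
{'time_s': 0.0, 'joints': array([-4.92686951e+01,  2.05910876e+01,  6.34511733e-01, -1.88381740e-02,
       -7.01359471e+01, -1.65067521e+01]), 'qd': array([ 0.01087954,  0.03115849, -0.0757986 ,  0.00548881,  0.0041545 ,
       -0.04398974]), 'joint_torque': array([-7.67969177e-04, -5.82716739e+01,  2.93037021e+01,  6.99683726e+00,
        6.79407429e-03, -1.33301578e-04]), 'tcp_pos': array([ 0.27673309, -0.61513811,  0.22563625]), 'eef_rot': array([ 1.79906258e+02, -9.31146348e-03, -1.55781855e+02]), 'contact_force': array([ 0.02158179, -0.12358864, -1.0231163 ]), 'moment': array([ 0.04055601,  0.00893863, -0.04898171]), 'gripper_force': 0.0, 'gripper_width': 0.08769874867820972} 0.0188
side [[458.59453551572636, 0.0, 283.00283909486393], [0.0, 458.59453551572636, 209.16384075432734], [0.0, 0.0, 1.0]] [0.322 0.805 0.608] [[-0.94, -0.33, -0.01], [-0.16, 0.5, -0.85], [0.29, -0.8, -0.52]]
top [[383.29136844298165, 0.0, 280.64054610503734], [0.0, 383.29136844298165, 208.46783877525974], [0.0, 0.0, 1.0]] [ 0.48  -0.002  0.96 ] [[0.01, -1.0, 0.01], [-0.99, -0.01, -0.15], [0.15, -0.01, -0.99]]
wrist [[310.8014775804784, 0.0, 282.4590768308656], [0.0, 310.8014775804784, 210.35110439030825], [0.0, 0.0, 1.0]] [ 0.214 -0.643  0.382] [[-0.41, 0.91, 0.0], [0.88, 0.39, 0.25], [0.23, 0.11, -0.97]]
```

View pics/top0.png

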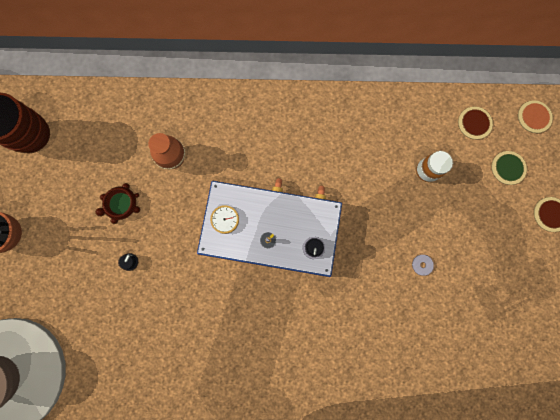

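View pics/side0.png

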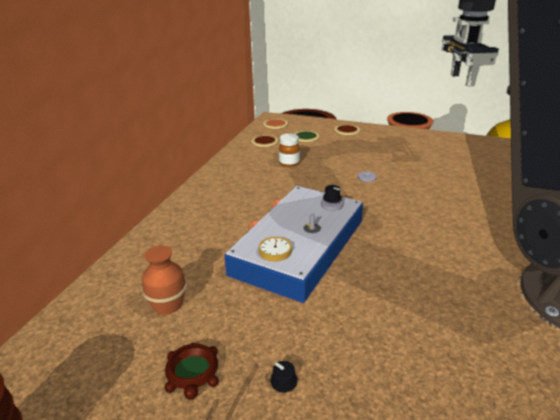

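The top view shows the bezel at (423,265), the knob at (128,261), the bare tap at (268,240) with its yellow mark, the complete tap at (314,247) and the gauge at (225,219). The side view shows the spindle at about (312,220) and the knob at (284,376).

```bash
cat > h.py <<'E'
import numpy as np, cv2
from plant import *
def ray(c,uv,z):
    o=-c["R"].T@c["t"]; p=cv2.undistortPoints(np.array([[uv]],float),c["mtx"],None)[0,0]
    d=c["R"].T@np.array([p[0],p[1],1]); return o+d*(z-o[2])/d[2]
def proj(c,X):
    q=c["mtx"]@(c["R"]@np.array(X)+c["t"]); return q[:2]/q[2]
def blobs(c,mask,box,amin=15):
    x0,y0,x1,y1=box; m=np.zeros_like(mask); m[y0:y1,x0:x1]=mask[y0:y1,x0:x1]
    n,l,s,ce=cv2.connectedComponentsWithStats(m.astype(np.uint8))
    return [(ce[i].round(2),s[i].tolist()) for i in range(1,n) if s[i,4]>=amin]
def tool(dx,dy,st=None):
    "world shift -> row units along tool x,y (tool down)"
    st=st or get_state(); 
    from scipy.spatial.transform import Rotation as Ro
    R=Ro.from_euler('xyz',st["eef_rot"],degrees=True).as_matrix()
    return (R.T@np.array([dx,dy,0]))/.15
E
python3 - <<'E'
from h import *
c=dict(np.load("top0.npz")); s=dict(np.load("side0.npz"))
im=c["color"]; hsv=cv2.cvtColor(im,cv2.COLOR_BGR2HSV); H,S,V=[hsv[...,i].astype(int) for i in range(3)]
b=blobs(c,(S<60),(405,248,442,284)); print("bezel",b,[ray(c,x[0],.004).round(4) for x in b])
b=blobs(c,(V<60),(110,245,145,275)); print("knob",b,[ray(c,x[0],.015).round(4) for x in b])
b=blobs(c,(V<110),(255,230,285,252)); print("flange",b,[ray(c,x[0],.062).round(4) for x in b])
b=blobs(c,(S>110)&(H<40)&(V>80),(255,228,285,252),4); print("yel",b,[ray(c,x[0],.062).round(4) for x in b])
b=blobs(c,(V<70),(300,232,328,262)); print("tap2",b,[ray(c,x[0],.1).round(4) for x in b])
# box corners
for uv in ((212,181),(341,203),(331,276),(198,254)): print(ray(c,uv,.06).round(3))
def crop(im,x,y,r,k): return cv2.resize(im[y-r:y+r,x-r:x+r],(k,k),interpolation=cv2.INTER_CUBIC)
t=np.hstack([crop(im,268,240,20,260),crop(im,128,261,20,260),crop(im,423,265,20,260)])
u=np.hstack([crop(s["color"],312,222,25,260),crop(s["color"],284,376,25,260),crop(s["color"],367,177,20,260)])
cv2.imwrite("pics/crops.png",np.vstack([t,u]))
E
```

```text
bezel [(array([422.61, 264.7 ]), [412, 255, 22, 21, 335])] [array([ 0.4873, -0.3649,  0.004 ])]
knob [(array([128.48, 262.05]), [119, 254, 19, 16, 222])] [array([0.4842, 0.3569, 0.015 ])]
flange [(array([267.59, 240.29]), [261, 232, 15, 16, 148])] [array([0.5386, 0.0187, 0.062 ])]
yel [(array([270.04, 237.63]), [266, 234, 8, 9, 27])] [array([0.5449, 0.0131, 0.062 ])]
tap2 [(array([314.31, 246.8 ]), [305, 238, 19, 19, 258])] [array([ 0.523 , -0.0869,  0.1   ])]
[0.679 0.154 0.06 ]
[ 0.63  -0.154  0.06 ]
[ 0.458 -0.13   0.06 ]
[0.505 0.18  0.06 ]
```

View pics/crops.png

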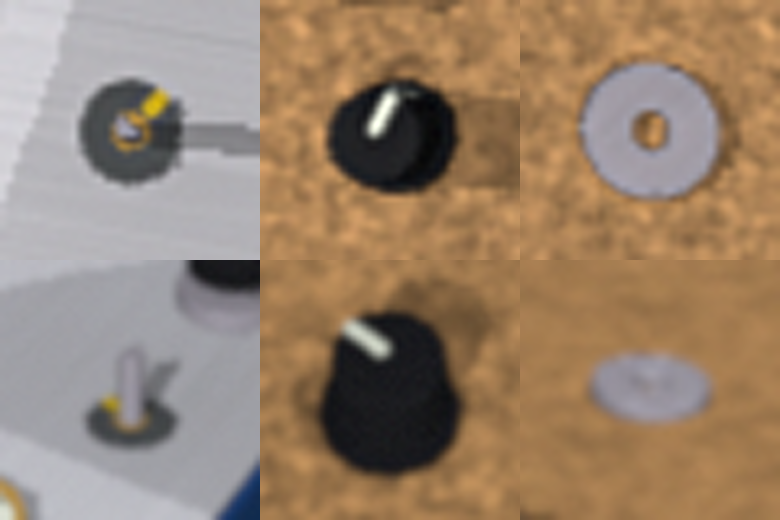

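The crops show the yellow mark up and to the right of the spindle, about -40° in world. The knob's pointer is at about -24°, and the bezel lies flat and clear. The distance between the two taps comes out at 107 mm against 108 expected, so the measurements fit. I'll move to hover over the bezel.

```bash
python3 -m inch '-.327 .1575 .12 0 1;-.327 .1575 .14 0 1;-.327 .1575 .14 0 1;-.327 .1575 .14 0 1;-.327 .1575 .14 0 1;-.327 .1575 .14 0 1;0 0 0 -.029 1;0 0 0 -.029 1' && python3 -m inch '0 0 0 -.025 1;0 0 0 -.025 1;0 0 0 -.025 1;0 0 0 -.0255 1;0 0 0 0 1;0 0 0 0 1;0 0 0 0 1;0 0 0 0 1'
python3 - <<'E'
from h import *
c=capture("wrist"); cv2.imwrite("pics/w1.png",c["color"]); np.savez("w1.npz",**c); print(proj(c,[.4873,-.3649,.008]),proj(c,get_state()["tcp_pos"]))
hsv=cv2.cvtColor(c["color"],cv2.COLOR_BGR2HSV)
E
```

```text
time_s: 1.15
tcp_pos: [0.4875, -0.3645, 0.1028]
eef_rot: [179.9, -0.0, -134.4]
contact_force: [-0.8, -0.0, 0.1]
gripper_width: 0.0876
gripper_force: 0.0
time_s: 2.15
tcp_pos: [0.4871, -0.3655, 0.1035]
eef_rot: [180.0, 0.0, -98.8]
contact_force: [-0.8, 0.0, 0.1]
gripper_width: 0.0877
gripper_force: 0.0
[281.96655073 212.08297558] [281.8193044  256.82522816]
```

View pics/w1.png

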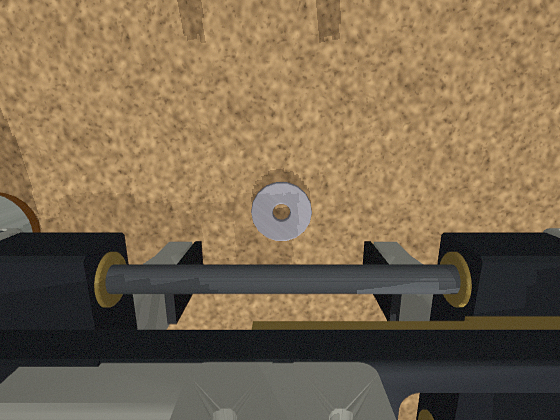

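The wrist view shows the bezel's hole at (282,212), and the projected estimate is (282.0,212.1). They agree, so I'll descend and grip.

```bash
python3 -m inch '0 0 .2 0 1;0 0 .2 0 1;0 0 .15 0 1;0 0 .08 0 1;0 0 .043 0 1;0 0 0 0 1;0 0 0 0 .3;0 0 0 0 .3' 30 && python3 -m inch '0 0 0 0 .3;0 0 0 0 .3;0 0 0 0 .3;0 0 0 0 .3;0 0 -.1 0 .3;0 0 -.3 0 .3;0 0 -.3 0 .3;0 0 -.3 0 .3' 30
```

```text
time_s: 3.2
tcp_pos: [0.4876, -0.3657, 0.0034]
eef_rot: [-179.9, -0.0, -98.7]
contact_force: [0.2, 0.0, 0.1]
gripper_width: 0.0729
gripper_force: 0.0
time_s: 4.2
tcp_pos: [0.487, -0.3655, 0.1551]
eef_rot: [-180.0, -0.0, -98.7]
contact_force: [0.7, 0.6, -0.6]
gripper_width: 0.0497
gripper_force: 30.0
```

```bash
python3 - <<'E'
from h import *
c=capture("wrist"); s=capture("side"); np.savez("w2.npz",**c)
T=get_state()["tcp_pos"]; print(T,proj(c,T),proj(s,T))
u,v=map(int,proj(s,T)); a=cv2.resize(s["color"][max(v-50,0):v+50,u-50:u+50],(400,400),interpolation=cv2.INTER_CUBIC)
cv2.imwrite("pics/w2.png",np.hstack([cv2.resize(c["color"][180:380,180:380],(400,400),interpolation=cv2.INTER_CUBIC),a]))
E
```

```text
[ 0.48991651 -0.36711014  0.15949383] [275.7779042  258.13458592] [370.18150701 124.26889224]
```

View pics/w2.png

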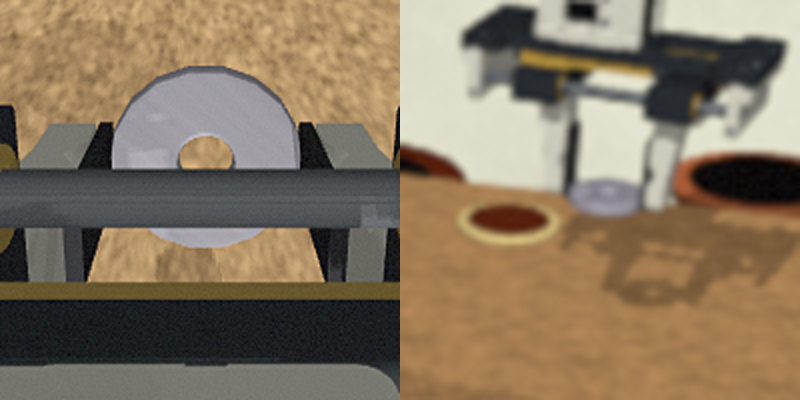

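The bezel is held flat and centred, with its hole at about pixel (283,256) in the wrist view, and the side view shows it level. I'll go past the tap so that the wrist camera sees it unobstructed.

```bash
python3 -m inch '-.25 .006 0 0 .3;-.38 .006 0 0 .3;-.39 .006 0 0 .3;-.39 .006 0 0 .3;-.39 .006 0 0 .3;-.39 .007 0 0 .3;-.38 .007 0 0 .3;-.34 .007 0 0 .3' && python3 -m inch '0 0 0 0 .3;0 0 0 0 .3;0 0 0 0 .3;0 0 0 0 .3;0 0 0 0 .3;0 0 0 0 .3;0 0 0 0 .3;0 0 0 0 .3'
python3 - <<'E'
from h import *
print(get_state()["tcp_pos"],get_state()["eef_rot"],get_state()["contact_force"])
c=capture("wrist"); np.savez("w3.npz",**c); cv2.imwrite("pics/w3.png",c["color"])
t=capture("top"); np.savez("t3.npz",**t)
print(proj(c,[.5386,.0187,.062]),proj(c,[.5386,.0187,.096]))
E
```

```text
time_s: 5.3
tcp_pos: [0.5457, 0.0692, 0.1533]
eef_rot: [-180.0, 0.0, -98.7]
contact_force: [0.9, -1.5, -0.4]
gripper_width: 0.0497
gripper_force: 30.0
time_s: 6.3
tcp_pos: [0.5457, 0.0671, 0.1526]
eef_rot: [180.0, -0.0, -98.7]
contact_force: [0.1, -0.4, -0.4]
gripper_width: 0.0502
gripper_force: 30.0
[0.54573397 0.06710124 0.15259731] [ 1.79997744e+02 -1.00465685e-03 -9.87137220e+01] [ 0.07426385 -0.3907008  -0.40853648]
[281.55335313 152.75231355] [281.40712616 156.55376806]
```

View pics/w3.png

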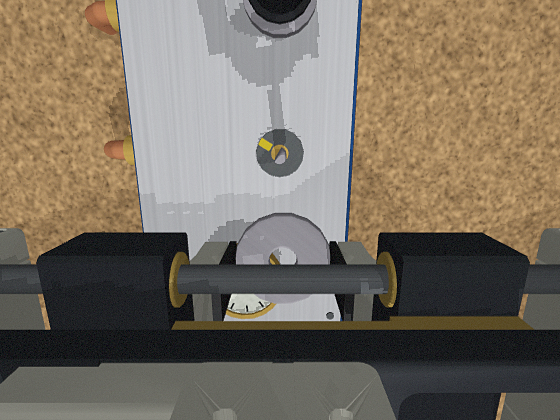

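The wrist view shows the flange at about (280,153) with the yellow mark at (265,144), and the held ring at (283,258). I'll measure both in this one view.

```bash
python3 - <<'E'
from h import *
c=dict(np.load("w3.npz")); hsv=cv2.cvtColor(c["color"],cv2.COLOR_BGR2HSV); H,S,V=[hsv[...,i].astype(int) for i in range(3)]
print(hsv[165,265],hsv[165,275],hsv[153,250],hsv[144,265],hsv[230,260],hsv[222,300])
yel=(S>150)&(H>20)&(H<35)&(V>120)
dark=((V<115)|yel).astype(np.uint8); dark[:, :250]=0; dark[:,312:]=0; dark[:125]=0; dark[182:]=0
cn=max(cv2.findContours(dark,cv2.RETR_EXTERNAL,cv2.CHAIN_APPROX_NONE)[0],key=cv2.contourArea)
hull=cv2.convexHull(cn); e=cv2.fitEllipse(hull); print("flange",e, cv2.minEnclosingCircle(cn))
F=ray(c,e[0],.062); print(F)
b=blobs(c,yel,(250,130,276,160),10); print(b)
for x in b:
    Y=ray(c,x[0],.062); d=Y-F; print(np.linalg.norm(d),np.degrees(np.arctan2(d[1],d[0])))
T=get_state()["tcp_pos"]
# ring outline upper edge: points of outer edge via gradient along radial lines
g=cv2.cvtColor(c["color"],cv2.COLOR_BGR2GRAY).astype(float)
for uv in ((282.5,213),(237,256),(329,256)): print(uv,ray(c,uv,T[2]+.0045)-T)
# spindle tip
k=cv2.resize(c["color"][120:300,215:350],None,fx=4,fy=4,interpolation=cv2.INTER_CUBIC)
cv2.imwrite("pics/k3.png",k[:600])
E
```

```text
[ 96  13 101] [120   5  99] [120   5 198] [ 26 195 201] [124  12 153] [128   7 143]
flange ((279.33734130859375, 152.2972869873047), (46.779197692871094, 47.56296157836914), 3.9278833866119385) ((279.052490234375, 152.2297821044922), 23.97916603088379)
[0.54026323 0.01808623 0.062     ]
[(array([264.85, 144.05]), [258, 138, 14, 13, 98]), (array([273.38, 152.08]), [272, 146, 4, 13, 24])]
0.01292723000321094 -38.140091655471366
0.0046736979004930864 -10.867024207796298
(282.5, 213) [-0.00433083 -0.02553832  0.0045    ]
(237, 256) [ 0.02295297 -0.00600311  0.0045    ]
(329, 256) [-0.02494453  0.00141684  0.0045    ]
```

View pics/k3.png

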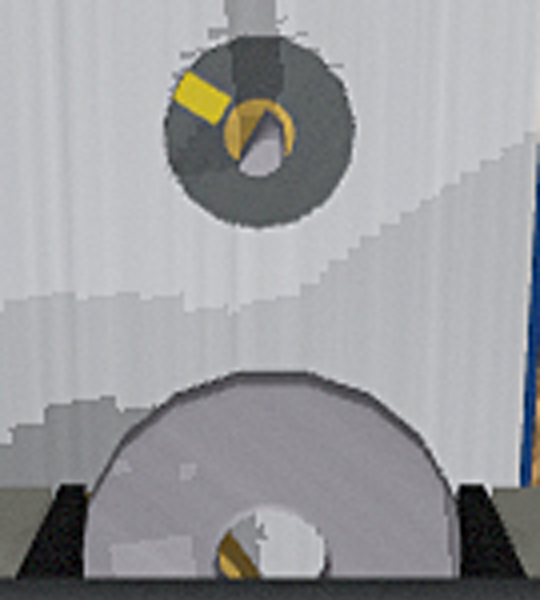

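```bash
python3 - <<'E'
from h import *
c=dict(np.load("w3.npz")); T=get_state()["tcp_pos"]; y=np.radians(-98.7); tx=np.array([np.cos(y),np.sin(y),0])
F=ray(c,(279.9,152.8),.062); print("F",F)
zt=T[2]+.0045
P1=ray(c,(283.1,215.5),zt)-.026*tx; P2=ray(c,(283.1,246.2),zt)-.0075*tx
print("ring-T",P1-T,P2-T); 
for P in(P1,P2): print(tool(*(F-P)[:2]))
t=dict(np.load("t3.npz")); hsv=cv2.cvtColor(t["color"],cv2.COLOR_BGR2HSV)
E
```

```text
F [0.53988751 0.01853783 0.062     ]
ring-T [-0.00049784  0.00151178  0.0045    ] [-0.00075422 -0.00031399  0.0045    ]
[ 3.35470698e-01 -1.54020010e-02 -3.74679869e-06]
[ 3.23180416e-01 -1.52472533e-02 -3.61968083e-06]
```

```bash
python3 -m inch '.11 -.005 0 0 .3;.11 -.005 0 0 .3;.11 -.005 0 0 .3;0 0 .1 0 .3;0 0 .1 0 .3;0 0 .07 0 .3;0 0 0 0 .3;0 0 0 0 .3' && python3 - <<'E'
from h import *
c=capture("wrist"); np.savez("w4.npz",**c); T=get_state()["tcp_pos"]; print(T)
u,v=[int(q) for q in proj(c,T)]; print(u,v,proj(c,[.5399,.0185,.096]))
cv2.imwrite("pics/w4.png",cv2.resize(c["color"][200:320,220:360],None,fx=5,fy=5,interpolation=cv2.INTER_CUBIC))
E
```

```text
time_s: 7.4
tcp_pos: [0.5407, 0.0181, 0.1122]
eef_rot: [-180.0, -0.0, -98.7]
contact_force: [0.7, 0.3, -0.1]
gripper_width: 0.0499
gripper_force: 30.0
[0.5408364  0.01813027 0.11244191]
281 257 [283.34203352 246.30697589]
```

View pics/w4.png

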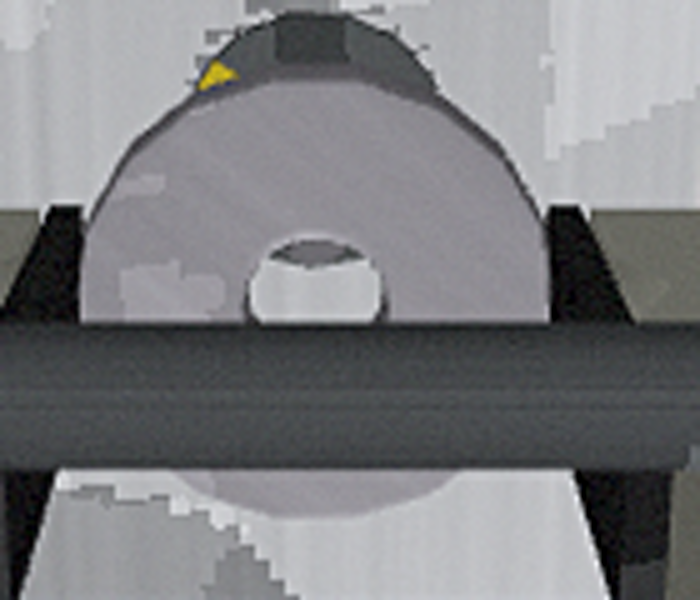

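Through the ring's hole, the edge of the spindle tip shows as a grey lens at crop (316,255). That is centred left to right on the hole (317) and fits the predicted tip at (283.3,246.3). I'll check the other axis numerically.

```bash
python3 - <<'E'
from h import *
c=dict(np.load("w4.npz")); T=get_state()["tcp_pos"]; y=np.radians(-98.7); tx=np.array([np.cos(y),np.sin(y),0]); F=np.array([.5399,.01854,.096])
zt=T[2]+.0045
for v in (215.6,303.6,247.4): print(v,((ray(c,(283.2,v),zt)-F)@tx)*1000)
print("x hole",ray(c,(283.4,258),zt)-F)
print("tip edge lens", (ray(c,(283.2,253.4),.096)-F)@tx*1000, ray(c,(283.2,253.4),.096))
E
```

```text
215.6 24.872086564046388
303.6 -25.324795249306764
247.4 7.625709168190849
x hole [-0.00022519 -0.00164616  0.02094191]
tip edge lens -4.4786523166461025 [0.54066984 0.02295298 0.096     ]
```

```bash
python3 -m inch '0 0 .06 0 .3;0 0 .06 0 .3;0 0 .06 0 .3;0 0 .06 0 .3;0 0 .03 0 .3;0 0 .02 0 .3;0 0 0 0 .3;0 0 0 0 .3' && python3 -m inch '0 0 .01 0 .3;0 0 .007 0 .3;0 0 .007 0 .3;0 0 0 0 .3;0 0 0 0 .3;0 0 0 0 .3;0 0 0 0 .3;0 0 0 0 .3'
```

```text
time_s: 8.45
tcp_pos: [0.5407, 0.0179, 0.0689]
eef_rot: [-180.0, 0.0, -98.7]
contact_force: [0.1, -0.1, -0.2]
gripper_width: 0.05
gripper_force: 30.0
time_s: 9.45
tcp_pos: [0.5405, 0.0178, 0.065]
eef_rot: [-180.0, 0.0, -98.7]
contact_force: [-0.3, 0.2, -0.4]
gripper_width: 0.0499
gripper_force: 30.0
```

```bash
python3 -m inch '0 0 .004 0 .3;0 0 0 0 .3;0 0 0 0 .6;0 0 0 0 .7;0 0 0 0 .75;0 0 -.1 0 .8;0 0 -.2 0 .8;0 0 -.2 0 .8' && python3 -m inch '0 0 -.2 0 1;0 0 -.1 0 1;-.15 0 0 0 1;-.18 0 0 0 1;0 0 0 0 1;0 0 0 0 1;0 0 0 0 1;0 0 0 0 1' && python3 - <<'E'
from h import *
c=capture("wrist"); s=capture("side"); np.savez("w5.npz",**c); T=get_state()["tcp_pos"]
u,v=[int(q) for q in proj(c,[.54,.0185,.07])]; print(u,v)
A=cv2.resize(c["color"][v-50:v+50,u-50:u+50],(400,400),interpolation=cv2.INTER_CUBIC)
u,v=[int(q) for q in proj(s,[.54,.0185,.07])]; B=cv2.resize(s["color"][v-30:v+30,u-30:u+30],(400,400),interpolation=cv2.INTER_CUBIC)
cv2.imwrite("pics/w5.png",np.hstack([A,B]))
E
```

```text
time_s: 10.45
tcp_pos: [0.5406, 0.0178, 0.1412]
eef_rot: [-180.0, -0.0, -98.7]
contact_force: [-0.4, 0.8, -0.5]
gripper_width: 0.0702
gripper_force: 0.0
time_s: 11.45
tcp_pos: [0.5478, 0.0664, 0.1843]
eef_rot: [180.0, -0.0, -98.7]
contact_force: [-0.6, 0.6, 1.0]
gripper_width: 0.088
gripper_force: 0.0
282 151
```

View pics/w5.png

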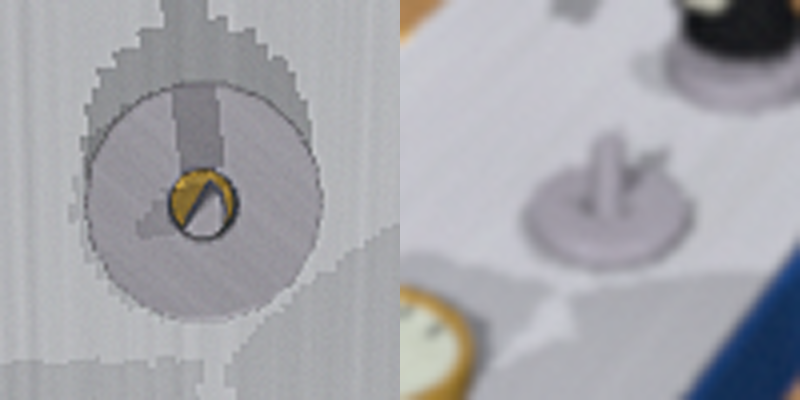

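The bezel lies flat on the flange: in the left crop it is centred on the spindle, and in the side crop it is level. I'll go to the knob, offset a little so it stays in the wrist view.

```bash
python3 -m inch '-.2 .08 0 0 1;-.3 .11 0 0 1;-.31 .11 .03 0 1;-.31 .115 .06 0 1;-.31 .115 .08 0 1;-.31 .115 .1 0 1;-.308 .098 .09 0 1;0 0 0 0 1' && python3 -m inch '0 0 0 0 1;0 0 0 0 1;0 0 0 0 1;0 0 0 0 1;0 0 0 0 1;0 0 0 0 1;0 0 0 0 1;0 0 0 0 1' && python3 - <<'E'
from h import *
c=capture("wrist"); np.savez("w6.npz",**c); T=get_state()["tcp_pos"]; cv2.imwrite("pics/w6.png",c["color"])
hsv=cv2.cvtColor(c["color"],cv2.COLOR_BGR2HSV); H,S,V=[hsv[...,i].astype(int) for i in range(3)]
p=proj(c,[.484,.357,.028]); print(T,p); u,v=p.astype(int)
box=(u-45,v-45,u+45,min(v+40,232))
m=(V<60)|((S<60)&(V>130))
print("dark",blobs(c,V<60,box)); print("all",blobs(c,m,box))
print("white",blobs(c,(S<60)&(V>130),box))
# flat angle from yellow in w3
c3=dict(np.load("w3.npz")); h=cv2.cvtColor(c3["color"],cv2.COLOR_BGR2HSV).astype(int)
y=((h[...,1]>150)&(h[...,0]>20)&(h[...,0]<35)&(h[...,2]>120)).astype(np.uint8); y[:,272:]=0;y[:,:250]=0;y[:130]=0;y[162:]=0
q=np.array([ray(c3,(a,b),.062)[:2] for b,a in np.argwhere(y)]); r=cv2.minAreaRect((q*1000).astype(np.float32)); print("yel",r)
w,V2=np.linalg.eigh(np.cov(q.T)); print(np.degrees(np.arctan2(V2[1,1],V2[0,1])), np.sqrt(12*w), q.mean(0)-[.5399,.01854])
E
```

```text
time_s: 12.55
tcp_pos: [0.4834, 0.3896, 0.1287]
eef_rot: [180.0, -0.1, -98.6]
contact_force: [0.4, -1.1, -0.1]
gripper_width: 0.0877
gripper_force: 0.0
time_s: 13.55
tcp_pos: [0.4843, 0.3873, 0.1304]
eef_rot: [-180.0, -0.0, -98.7]
contact_force: [-0.0, -0.7, -0.8]
gripper_width: 0.0873
gripper_force: 0.0
[0.48431475 0.38732512 0.13035081] [276.86864427 174.59253783]
dark [(array([276.75, 174.5 ]), [253, 151, 47, 48, 1581])]
all [(array([276.03, 174.64]), [253, 151, 47, 48, 1681])]
white [(array([264.7 , 176.75]), [255, 172, 20, 10, 100])]
yel ((550.4163208007812, 10.177408218383789), (5.827638149261475, 9.81282901763916), 50.633358001708984)
138.23038226409074 [0.00587494 0.0099231 ] [ 0.01053123 -0.00843207]
```

```bash
python3 - <<'E'
from h import *
c=dict(np.load("w6.npz")); hsv=cv2.cvtColor(c["color"],cv2.COLOR_BGR2HSV); H,S,V=[hsv[...,i].astype(int) for i in range(3)]
m=((S<60)&(V>130)); w=np.zeros_like(m); w[160:195,245:285]=m[160:195,245:285]
px=np.argwhere(w)[:,::-1]; q=np.array([ray(c,p,.028)[:2] for p in px])
e,E=np.linalg.eigh(np.cov(q.T)); print("axis",np.degrees(np.arctan2(E[1,1],E[0,1])),np.sqrt(12*e))
print(px[px[:,0]<258].mean(0),px[px[:,0]>271].mean(0))
d=np.zeros_like(V,np.uint8); d[140:210,240:315]=((V<60)|m)[140:210,240:315]
cn=max(cv2.findContours(d,cv2.RETR_EXTERNAL,cv2.CHAIN_APPROX_NONE)[0],key=cv2.contourArea)
el=cv2.fitEllipse(cn); print(el); K=ray(c,el[0],.004); print("knob",K)
ends=q[np.argsort((q-K[:2])@(q.mean(0)-K[:2]))]; print((ends[:8].mean(0)-K[:2])*1e3,(ends[-8:].mean(0)-K[:2])*1e3)
t=dict(np.load("top0.npz")); h=cv2.cvtColor(t["color"],cv2.COLOR_BGR2HSV).astype(int)
m=np.zeros(V.shape,bool); m[248:268,118:136]=((h[...,1]<110)&(h[...,2]>120))[248:268,118:136]
q=np.array([ray(t,p,.028)[:2] for p in np.argwhere(m)[:,::-1]]); e,E=np.linalg.eigh(np.cov(q.T)); print("top axis",np.degrees(np.arctan2(E[1,1],E[0,1])),q.mean(0),np.sqrt(12*e))
T=get_state()["tcp_pos"]; print(tool(*(K-T)[:2]))
E
```

```text
axis 157.27091298659684 [0.00428702 0.01669975]
[256.15384615 174.69230769] [272.86666667 178.66666667]
((275.791259765625, 174.64520263671875), (45.40313720703125, 46.257476806640625), 9.138015747070312)
knob [0.48594183 0.36025344 0.004     ]
[ 1.43936322 -0.01681712] [15.60955241 -6.04826164]
top axis 160.00110988707925 [0.49374844 0.35735972] [0.00527837 0.01723252]
[ 1.76753720e-01 -3.80533687e-02  5.02361553e-06]
```

```bash
python3 -m inch '.09 -.019 0 0 1;.087 -.019 0 0 1;0 0 .2 0 1;0 0 .2 0 1;0 0 .2 0 1;0 0 .1 0 1;0 0 .07 0 1;0 0 .03 0 1' && python3 -m inch '0 0 0 0 1;0 0 0 0 1;0 0 0 0 0;0 0 0 0 0;0 0 0 0 0;0 0 0 0 0;0 0 0 0 0;0 0 0 0 0' 50 && python3 -m inch '0 0 0 0 0;0 0 0 0 0;0 0 -.05 0 0;0 0 -.2 0 0;0 0 -.3 0 0;0 0 -.3 0 0;0 0 -.1 0 0;0 0 0 0 0'
```

```text
time_s: 14.6
tcp_pos: [0.4862, 0.3602, 0.0104]
eef_rot: [-180.0, 0.0, -98.7]
contact_force: [-0.1, -0.7, 0.5]
gripper_width: 0.0875
gripper_force: 0.0
time_s: 15.6
tcp_pos: [0.486, 0.3602, 0.0104]
eef_rot: [180.0, -0.0, -98.7]
contact_force: [-0.9, 0.4, 0.6]
gripper_width: 0.0343
gripper_force: 50.0
time_s: 16.6
tcp_pos: [0.4861, 0.3605, 0.1539]
eef_rot: [-180.0, 0.1, -98.7]
contact_force: [0.1, -0.0, -2.2]
gripper_width: 0.0344
gripper_force: 50.0
```

```bash
python3 -m inch '.2 -.07 0 0 0;.3 -.1 0 0 0;.35 -.11 0 0 0;.35 -.11 0 0 0;.35 -.11 0 0 0;.35 -.11 0 0 0;.297 -.089 0 0 0;0 0 0 0 0' && python3 -m inch '0 0 0 .0243 0;0 0 0 .0243 0;0 0 0 0 0;0 0 0 0 0;0 0 0 0 0;0 0 0 0 0;0 0 0 0 0;0 0 0 0 0' && python3 - <<'E'
from h import *
c=capture("wrist"); np.savez("w7.npz",**c); st=get_state(); T=st["tcp_pos"]; print(T,st["eef_rot"],st["joints"])
t=capture("top"); np.savez("t7.npz",**t); s=capture("side"); np.savez("s7.npz",**s)
p=proj(c,T+[0,0,.0176]); print(p,proj(t,T),proj(s,T))
A=cv2.resize(c["color"][190:320,200:360],(560,455),interpolation=cv2.INTER_CUBIC)
u,v=proj(s,[.54,.0185,.11]).astype(int); B=cv2.resize(s["color"][v-40:v+40,u-20:u+20],(227,455),interpolation=cv2.INTER_CUBIC)
cv2.imwrite("pics/w7.png",np.hstack([A,B]))
E
```

```text
time_s: 17.6
tcp_pos: [0.5384, 0.0155, 0.1508]
eef_rot: [179.8, -0.1, -99.0]
contact_force: [-0.1, 0.5, -0.5]
gripper_width: 0.0348
gripper_force: 50.0
time_s: 18.6
tcp_pos: [0.5397, 0.0186, 0.153]
eef_rot: [-180.0, 0.0, -116.2]
contact_force: [0.1, -0.3, -0.8]
gripper_width: 0.0347
gripper_force: 50.0
[0.53967947 0.01852876 0.1529642 ] [-1.79995830e+02  6.49972762e-03 -1.16207464e+02] [ 2.27704159e+01  1.14286972e+01 -2.23064706e+01 -1.34727004e-03
 -5.62571918e+01 -4.89771314e+01]
[281.18048746 271.54560662] [266.73462366 236.93602121] [312.08532732 190.70098652]
```

View pics/w7.png

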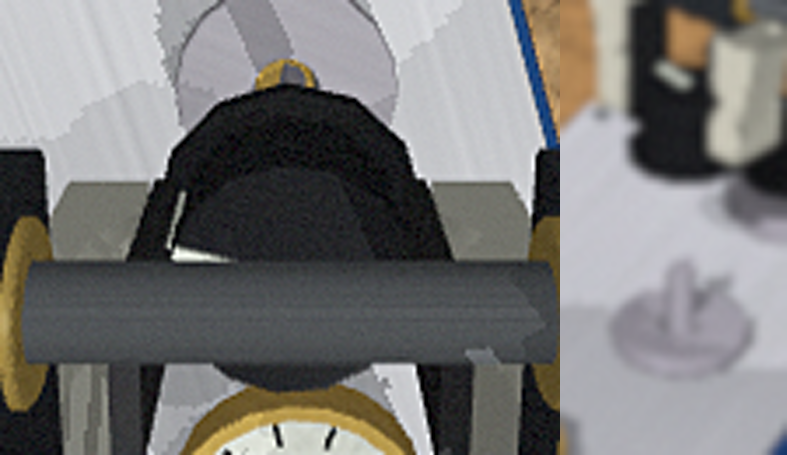

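The knob is in the hand, with its pointer's outer end at crop (175,253), about pixel (250,262). The top face's lower edge is at crop (290,390), and the spindle is just visible beyond the knob at crop (290,75). I'll compute the pointer's angle and the knob's offset.

```bash
python3 - <<'E'
from h import *
c=dict(np.load("w7.npz")); T=get_state()["tcp_pos"]; z=T[2]+.0176
hsv=cv2.cvtColor(c["color"],cv2.COLOR_BGR2HSV).astype(int); S,V=hsv[...,1],hsv[...,2]
m=np.zeros(V.shape,bool); m[255:266,248:272]=((V>120)&(S<70))[255:266,248:272]
px=np.argwhere(m)[:,::-1]
for p in px[np.argsort(px[:,0])][:40:3]: print(p, end=' ')
q=np.array([ray(c,p,z)[:2] for p in px])-T[:2]
print(len(px),"mean",q.mean(0)*1e3,np.degrees(np.arctan2(*q.mean(0)[::-1])))
r=np.linalg.norm(q,axis=1); print(r.max(),r.min()); 
y=np.radians(-116.2); tx=np.array([np.cos(y),np.sin(y),0]); ty=np.array([np.sin(y),-np.cos(y),0])
for uv in ((283,301.4),(283,238.3),(251.,262.5)):
    d=ray(c,uv,z)-T; print(uv,"tool mm",d@tx*1e3,d@ty*1e3)
# outer pointer corner edge
for uv in ((249.5,261.5),(249,263.5)): d=ray(c,uv,z)-T; print(np.degrees(np.arctan2(d[1],d[0])),np.linalg.norm(d))
E
```

```text
[248 258] [248 259] [249 262] [250 262] [250 264] [251 263] [252 261] [253 263] [253 264] [254 264] [255 264] [256 262] [257 264] [258 263] 51 mean [  9.47075362 -10.1566365 ] -47.00139748445102
0.017742851219168177 0.0092348511753731
(283, 301.4) tool mm -16.357922105792095 0.8620100041804164
(283, 238.3) tool mm 17.179018097824866 0.9022388518990215
(251.0, 262.5) tool mm 4.7874617169448985 -14.611856811639507
-45.32053330918086 0.023932943201053467
-41.49301436336185 0.023899280906449338
```

```bash
python3 -m inch '-.002 0 .06 0 0;0 0 .08 0 0;0 0 .08 0 0;0 0 .06 0 0;0 0 .02 0 0;0 0 0 0 0;0 0 0 0 0;0 0 0 0 0' && python3 -m inch '0 0 .01 0 0;0 0 .01 0 0;0 0 .01 0 0;0 0 .01 0 0;0 0 0 0 0;0 0 0 0 0;0 0 0 0 0;0 0 0 0 0'
```

```text
time_s: 19.75
tcp_pos: [0.54, 0.0189, 0.1083]
eef_rot: [-180.0, 0.0, -116.2]
contact_force: [-0.6, 0.2, -1.5]
gripper_width: 0.0343
gripper_force: 50.0
time_s: 20.75
tcp_pos: [0.5402, 0.0188, 0.1021]
eef_rot: [-180.0, 0.0, -116.2]
contact_force: [3.7, -1.8, -1.5]
gripper_width: 0.0345
gripper_force: 50.0
```

The knob has entered the D section with no axial force, only a small side load. I'll ease it sideways and continue down.

```bash
python3 -m inch '0 -.003 0 0 0;0 0 0 0 0;0 0 .01 0 0;0 0 .01 0 0;0 0 .01 0 0;0 0 0 0 0;0 0 0 0 0;0 0 0 0 0'
```

```text
time_s: 21.75
tcp_pos: [0.5403, 0.0185, 0.0973]
eef_rot: [-180.0, -0.0, -116.2]
contact_force: [3.9, -3.1, -1.2]
gripper_width: 0.0347
gripper_force: 50.0
```

```bash
python3 -m inch '.001 -.005 0 0 0;0 0 0 0 0;0 0 .01 0 0;0 0 .01 0 0;0 0 .01 0 0;0 0 0 0 0;0 0 0 0 0;0 0 0 0 0'
```

```text
time_s: 22.75
tcp_pos: [0.5407, 0.0182, 0.0929]
eef_rot: [180.0, -0.0, -116.2]
contact_force: [0.4, -0.7, -1.7]
gripper_width: 0.0351
gripper_force: 50.0
```

```bash
python3 -m inch '0 0 .01 0 0;0 0 .01 0 0;0 0 .009 0 0;0 0 0 0 0;0 0 0 0 0;0 0 0 0 0;0 0 0 0 0;0 0 0 0 0' 60 && python3 -m inch '0 0 .01 0 0;0 0 0 0 0;0 0 .005 0 0;0 0 0 0 0;0 0 .005 0 0;0 0 0 0 0;0 0 0 0 0;0 0 0 0 0'
```

```text
time_s: 23.75
tcp_pos: [0.5408, 0.0181, 0.0886]
eef_rot: [-180.0, 0.0, -116.2]
contact_force: [0.5, -0.4, -0.9]
gripper_width: 0.0345
gripper_force: 60.0
time_s: 24.75
tcp_pos: [0.541, 0.0182, 0.086]
eef_rot: [-180.0, 0.0, -116.2]
contact_force: [-1.5, 0.4, 6.2]
gripper_width: 0.0344
gripper_force: 60.0
```

```bash
python3 -m inch '0 0 .006 0 0;0 0 0 0 0;0 0 .006 0 0;0 0 0 0 0;0 0 .005 0 0;0 0 0 0 0;0 0 0 0 0;0 0 0 0 0'
```

```text
time_s: 25.75
tcp_pos: [0.5411, 0.0182, 0.0837]
eef_rot: [-180.0, 0.0, -116.2]
contact_force: [-3.2, 1.4, 7.9]
gripper_width: 0.0344
gripper_force: 60.0
```

```bash
python3 -m inch '0 0 .004 0 0;0 0 0 0 0;0 0 .004 0 0;0 0 0 0 0;0 0 0 0 0;0 0 0 0 0;0 0 0 0 0;0 0 0 0 0'
```

```text
time_s: 26.75
tcp_pos: [0.5412, 0.0182, 0.0835]
eef_rot: [-179.9, 0.0, -116.2]
contact_force: [-5.8, 0.0, 16.1]
gripper_width: 0.0343
gripper_force: 60.0
```

```bash
python3 -m inch '0 .002 .002 0 0;0 0 0 0 0;0 0 0 0 0;0 0 0 0 0;0 0 0 0 0;0 0 0 0 0;0 0 0 0 0;0 0 0 0 0' && python3 -c "
from plant import *
print(close_job())"
```

```text
time_s: 27.75
tcp_pos: [0.5412, 0.0182, 0.0834]
eef_rot: [-179.9, 0.0, -116.2]
contact_force: [-5.9, -0.3, 17.5]
gripper_width: 0.0346
gripper_force: 60.0
the job is handed in; nothing more can be done
None
```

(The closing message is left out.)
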